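Start the hearth blower over the heat guard with a bent rod

TASK

Start the hearth blower: take the bent steel rod from its stand, reach over the grey guard plate and with the rod's bent end pull the red-knobbed lever behind it fully over towards the plate. Then lay the rod back in the stand's two forks as it was, bent end hanging down, and let go. Keep the gripper off both switches, leave the green lever as it is and do not knock the other things about.

Things in the scene. Friction and masses are not known exactly. Their poses are not given: they have to be found in the camera images.
- rod: bent rod, 222 mm, 0.2 kg: flat-sided yellow handle (70 long, 22 wide along y, 26 high along z) with a 10 mm steel shaft. Origin: middle of the handle. x runs along the shaft to the bend, 182 mm from the origin; there the rod bends square, along the rod's -z, into a leg of 45 mm (centre lines) with a round end. In the stand x is level and z up. Centre of mass about 40 mm ahead of the origin
- rod_tip (a point): centre of the 5 mm radius round end of the rod's bent leg, at (182, 0, -45) mm in the rod's frame. With the shaft level over the guard plate the leg ends above the knobs, so the rod must be tilted bend-down, some 30 to 45 degrees, to hook a lever
- stand: fixed pale wooden stand, base 205 x 90 x 14 mm; x runs from handle to bend. Origin on the table, 85 mm below the resting handle's middle. Two forks 10 mm thick, with flared dark prongs (up to 59 mm wide) that centre the rod: rear at x = -27 mm under the handle's tail (floor z = 72, tips 97), front at x = 66 under the shaft (floor 80, tips 105). Handle is free at the sides from x = -20 to 35
- stand_home (a point): where the middle of the rod's handle lies when the rod rests in the stand: 85 mm above the stand's origin
- guard: fixed guard: upright grey steel plate 250 mm wide (y), 145 mm high, 8 mm thick at its rolled top edge, with 61 mm high side cheeks reaching 75 mm back and a 6 mm floor sheet to 150 mm behind the plate. Origin on the table under the middle of the plate; x points through the plate, away from the robot, to the switches behind it
- red_switch: red-knobbed toggle switch on the guard's floor: black block 62 x 50 x 20 mm, its origin under the block's middle, 55 mm behind the plate (6 mm above the table), 55 mm to one side of the guard's middle; same axes as the guard. The lever's pivot is 20 mm above the origin
- red_lever (a joint): angle of the red lever: 0 leans 20 degrees away from the plate (off), 0.70 rad is fully over towards the plate (on), leaning 20 degrees to it. It swings in the plane through the switch's x axis, needs about 2 N at the knob and stays where it is left
- red_knob (a point): centre of the red ball (24 mm diameter) on the end of the red lever, 50 mm from the pivot; about 73 mm above the table at both ends of the swing; the lever under it is a 10 mm thick bar
- green_switch: the same switch with a green knob, 110 mm beside the red one (the two may be either way round); to be left alone
- green_lever (a joint): angle of the green lever, same sense as the red one
- green_knob (a point): centre of the green ball on the green lever
- hammer: loose hammer lying flat, bystander, origin under its middle
- blanks: loose stack of thin copper discs, 110 mm diameter, 6 mm high, bystander
- punch: loose steel doming punch standing upright, 56 mm diameter, 100 mm high, bystander
- bowl: loose copper bowl, 120 mm diameter, 50 mm high, bystander
- tin: loose green tin, 70 mm diameter, 70 mm high, bystander
- brush: loose brush lying flat, bystander
- mug: loose blue mug, 80 mm diameter, 90 mm high, bystander
Mind the look-alikes: they are no part of the job. What is shaped like the stand but orange or turquoise is not meant.

How it is judged:
By the outcome, as a careful person would: the job done as asked, in the order asked, and still so for the second after the job is handed in, with the robot touching nothing.
It also fails if it takes over 51 s, if anything falls off the work surface, if the arm or the gripper's body presses on something with over 40 N, if the wrist force passes 120 N, or if a joint passes its speed limit or range.

ROBOT

A 6-joint arm with a two-finger parallel gripper is mounted at the origin on the work surface. World frame = base frame: x ahead of the robot, y to its left, z up, the work surface at z = 0. Lengths are in m, angles in rad, forces in N, time in s.
With the tool pointing down it reaches from about 0.35 to 0.8 m from the base axis. Payload 7.3 kg.
Tool frame: the origin (TCP) lies at the very end of the fingers, on their centre line; the grasp point (between the pads) lies 19 mm behind it (env.grasp_offset is the distance from the TCP to the grasp point, in m); z points along the fingers, y is the direction in which the jaws open and shut (so a half turn about z gives the same grasp; the last joint's range is limited). The gripper opens to 85 mm and grips with 20 to 120 N. Pads are 22 mm wide; open, the fingers measure 114 mm over their backs; the gripper's body (76 mm by 85 mm) begins 54 mm behind the grasp point. The pads swing forward as they close: fully open they stand 13 mm farther back than shut.
Start: joints at [-1.252, 0.342, 1.524, -0, 1.275, -0.146], TCP at [0.235, -0.469, 0.231] pointing down, gripper open.
Joint ranges: [-2.53, 2.53], [-0.77, 2.02], [0.04, 2.7], [-1, 4.14], [0.28, 2.66], [-3.11, 3.11]. Speed limits (rad/s): [2.57, 2.57, 3.14, 3.14, 3.14, 3.14].

INTERFACE

Orientations are given as a unit quaternion [w, x, y, z].
In Python, from plant import env gives the robot as it stands. Calls block until the motion is done:
- env.goto(position, orientation): joint-space move of the TCP to a pose.
- env.servo_line(position, velocity=0.15, orientation=None, until_force=None): straight line of the TCP; orientation=None keeps the orientation; velocity is the mean speed in m/s. With until_force (N) it stops when the force on the tool has changed by that much, and returns True; else False.
- env.goto_joints(angles): joint-space move.
- env.command_gripper(opening, grasp_force=None): opening from 0.0 (shut) to 1.0 (fully open); grasp_force is the grip in N (None keeps the last); returns when the fingers have stopped.
- env.dwell(seconds).
- env.solve_ik(position, orientation): joint angles nearest the present ones, or None.
- env.observe(): the state.
- env.camera(name): name is "scene" or "top"; returns a dict with "img" (384x512x3 uint8, blue, green, red), "depth" (384x512 float32, m along the optical axis (not along the pixel's ray), 0 where there is no reading), "mtx" (3x3 intrinsics, pixels), "rvec" (rotation vector, rad) and "tvec" (3), from world to camera coordinates, as OpenCV has them. Camera axes: x right, y down, z forward; pixel columns grow to the right and rows downward; lengths in m; the calibration is good to about 2 mm. A picture is of the moment at which its call begins.
A pose or a line that the arm cannot do raises env.IKError and nothing moves.
- env.hand_in(): hands the job in, once; it reports no verdict.
The state is a dict: "time": time; "joint_positions": joint angles; "qvel": joint speeds; "effort": joint torques, N m; "eef_pos": TCP position; "orientation": TCP orientation; "force": force on the tool from outside, world axes, zero at the start; "ft_torque": the same for the moment, N m; "grip_width": opening from 0.0 (shut) to 1.0 (fully open).
Only numpy, scipy, OpenCV 4.12 (cv2) and the standard library are available. Lean on these libraries where they do the work, as an engineer would, in place of code of your own. Each camera call takes 0.05 s, during which the arm holds its last target.

## Working session

There is one attempt and no reset: what is moved stays moved. The work goes in short steps, each a Python script; the robot and the scene stay as the last script left them, time stands still between calls to the robot, and variables do not carry over. Pictures are saved under pics/ and viewed, and the job is handed in when it is done.

```bash
ls; mkdir -p pics; cat > h.py <<'E'
import numpy as np, cv2
from plant import env
def cam(n):
    c=env.camera(n); R,_=cv2.Rodrigues(np.array(c['rvec'],float)); c['R']=R; c['t']=np.array(c['tvec'],float).reshape(3); c['K']=np.array(c['mtx'],float); return c
def ray(c,u,v):
    d=c['R'].T@np.linalg.solve(c['K'],np.array([u,v,1.])); o=-c['R'].T@c['t']; return o,d
def onz(c,u,v,z):
    o,d=ray(c,u,v); return o+d*(z-o[2])/d[2]
def pts(c):
    h,w=c['depth'].shape; u,v=np.meshgrid(np.arange(w),np.arange(h)); d=c['depth']
    P=np.stack([u*d,v*d,d],-1)@np.linalg.inv(c['K']).T
    return (P-c['t'])@c['R']
def proj(c,p):
    q=c['K']@(c['R']@np.array(p)+c['t']); return q[:2]/q[2]
E
python3 - <<'E'
from h import *
for n in('top','scene'):
    c=cam(n); cv2.imwrite(f'pics/{n}0.png',cv2.resize(c['img'],None,fx=1.5,fy=1.5,interpolation=2))
    o=-c['R'].T@c['t']; print(n,o,c['R'][2],c['K'][0,0])
    np.savez(f'{n}0.npz',img=c['img'],depth=c['depth'],R=c['R'],t=c['t'],K=c['K'])
s=env.observe();print(s['time'],s['eef_pos'],s['orientation'])
E
```

```text
pics
top [ 0.33017501 -0.0510311   1.48717166] [ 0.12468027 -0.00853818 -0.99216023] 463.8003342691981
scene [ 0.89615927 -0.61612913  1.07342064] [-0.35053535  0.47835682 -0.80517062] 375.14319791663786
0.1 [ 0.23525391 -0.46895179  0.23069191] [-6.77634350e-04  9.73108807e-01  2.30344929e-01 -6.18802464e-05]
```

View pics/top0.png

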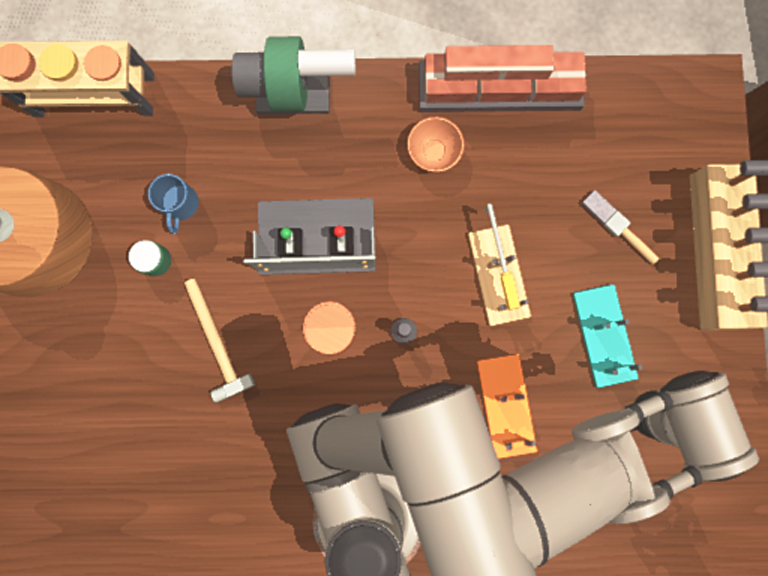

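View pics/scene0.png

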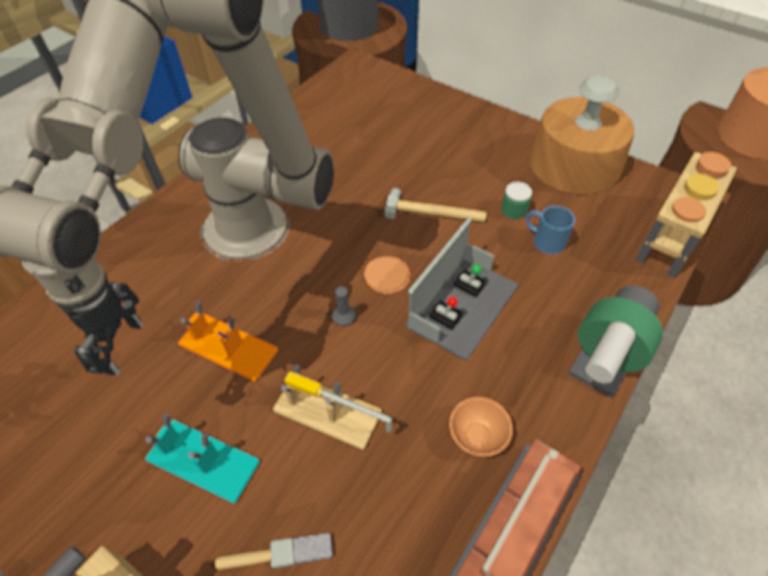

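The top view (1.5x) shows three stand shapes: pale (500,275) with the yellow-handled rod, turquoise (605,335), and orange (507,405). The pale one is meant. The guard is at (315,235), with the red knob at (340,231) and the green knob at (286,233). Next I'll measure these and check a crop.

```bash
cat > m.py <<'E'
from h import *
def load(n): return dict(np.load(f'{n}0.npz'))
T=load('top'); S=load('scene')
def hsv(c): return cv2.cvtColor(c['img'],cv2.COLOR_BGR2HSV)
E
python3 - <<'E'
from m import *
np.set_printoptions(precision=4,suppress=True)
# yellow handle
for n,c in(('top',T),('scene',S)):
    H=hsv(c); P=pts(c)
    for nm,lo,hi in(('yellow',(22,170,120),(32,255,255)),('red',(0,190,120),(4,255,255)),('green',(50,150,80),(75,255,255))):
        m=cv2.inRange(H,lo,hi); k,l,st,ce=cv2.connectedComponentsWithStats(m)
        for i in range(1,k):
            if st[i,4]>12:
                q=P[(l==i)&(c['depth']>0)]
                print(n,nm,st[i],ce[i],np.median(q,0),q[:,2].max())
c1=T['img'][130:225,300:365]; c2=T['img'][125:190,155:260]
a=cv2.resize(c1,None,fx=5,fy=5,interpolation=2); b=cv2.resize(c2,None,fx=4,fy=4,interpolation=2)
o=np.zeros((max(a.shape[0],b.shape[0]),a.shape[1]+b.shape[1],3),np.uint8); o[:a.shape[0],:a.shape[1]]=a;o[:b.shape[0],a.shape[1]:]=b
cv2.imwrite('pics/crop.png',o)
c1=S['img'][235:305,170:270];c2=S['img'][140:245,260:350]
a=cv2.resize(c1,None,fx=4,fy=4,interpolation=2); b=cv2.resize(c2,None,fx=4,fy=4,interpolation=2)
o=np.zeros((max(a.shape[0],b.shape[0]),a.shape[1]+b.shape[1],3),np.uint8); o[:a.shape[0],:a.shape[1]]=a;o[:b.shape[0],a.shape[1]:]=b
cv2.imwrite('pics/crop2.png',o)
E
```

```text
top red [223 151   7   6  17] [225.5294 153.6471] [0.5905 0.0547 0.0816] 0.08594249090519088
scene yellow [190 248  24  16 216] [201.4444 255.5   ] [ 0.4627 -0.2961  0.0984] 0.10390443042659947
scene red [299 199   5   6  24] [301.2083 201.125 ] [0.5937 0.0457 0.0836] 0.09041703614188515
scene green [315 177   5   5  22] [317.0909 179.0909] [0.5906 0.1575 0.0828] 0.09096089344587754
```

View pics/crop.png

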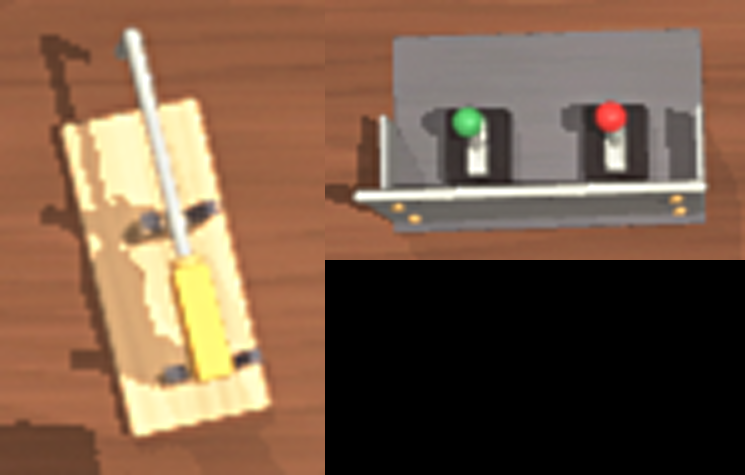

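View pics/crop2.png

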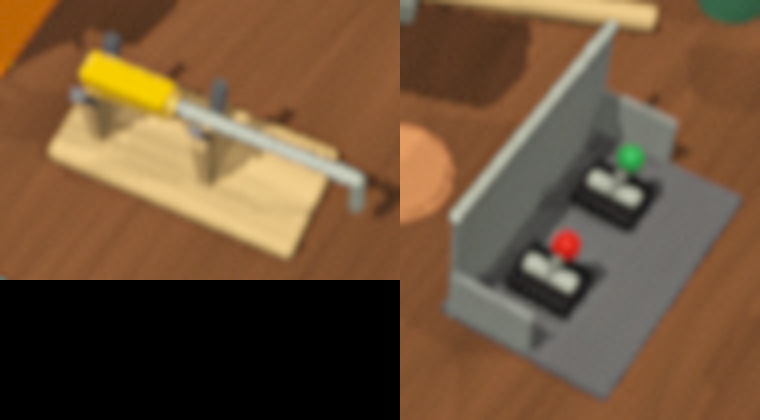

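```bash
python3 - <<'E'
from m import *
np.set_printoptions(precision=4,suppress=True)
H=hsv(T)
sub=np.zeros(H.shape[:2],np.uint8); sub[130:225,300:365]=255
print('hand',H[195,340],'base',H[170,338],H[205,330],'shaft',H[160,330],H[150,328])
my=cv2.inRange(H,(20,120,150),(33,255,255))&sub
# stand base lower-sat
mb=cv2.inRange(H,(10,40,60),(33,255,255))
P=pts(T)
# depth slices
Z=P[...,2]
mz=((Z>0.006)&(Z<0.022)).astype(np.uint8)*255&sub
cnt=max(cv2.findContours(mz|((Z>0.006).astype(np.uint8)*255&sub),0,2)[0],key=cv2.contourArea)
print('n',mz.sum()/255)
q=P[mz>0][:,:2].astype(np.float32)
r=cv2.minAreaRect(q*1000); print('base rect mm',r)
ms=((Z>0.075)&(Z<0.125)).astype(np.uint8)*255&sub
ys,xs=np.nonzero(ms); Q=P[ms>0]
print('high',len(Q),Q.min(0),Q.max(0))
for a,b in zip(zip(xs,ys),Q): pass
# shaft: bright low-sat, high z
msh=ms&cv2.inRange(H,(0,0,100),(179,90,255)); 
ys,xs=np.nonzero(msh); 
xy=np.array([onz(T,x,y,0.085)[:2] for x,y in zip(xs,ys)])
print('shaft n',len(xy)); 
k=(xy[:,0]>0.515)
f=cv2.fitLine(xy[k].astype(np.float32),cv2.DIST_HUBER,0,1e-4,1e-4).ravel(); print('shaft line',f,np.degrees(np.arctan2(f[1],f[0])))
k,l,st,ce=cv2.connectedComponentsWithStats(my)
i=1+st[1:,4].argmax(); print(st[i],ce[i]); q=P[(l==i)]; q=q[(q[:,2]>.09)&(q[:,2]<.106)]; print('handle top',len(q),q.mean(0)); r=cv2.minAreaRect((q[:,:2]*1000).astype(np.float32)); print(r)
# guard
sg=np.zeros_like(sub); sg[125:190,155:260]=255
mg=((Z>0.13)&(Z<0.16)).astype(np.uint8)*255&sg
ys,xs=np.nonzero(mg); xy=np.array([onz(T,x,y,0.145)[:2] for x,y in zip(xs,ys)]).astype(np.float32)
print('edge',len(xy),cv2.minAreaRect(xy*1000)); f=cv2.fitLine(xy,cv2.DIST_HUBER,0,1e-4,1e-4).ravel(); print(f, np.degrees(np.arctan2(f[1],f[0])))
print(xy.min(0),xy.max(0),np.median(P[mg>0],0))
H2=hsv(T)
for nm,lo,hi in(('red',(0,150,80),(8,255,255)),('green',(50,100,50),(80,255,255))):
    m=cv2.inRange(H2,lo,hi)&sg; k,l,st,ce=cv2.connectedComponentsWithStats(m);i=1+st[1:,4].argmax();print(nm,st[i],ce[i],onz(T,*ce[i],0.073))
for nm,lo,hi in(('red',(0,150,80),(8,255,255)),('green',(50,100,50),(80,255,255))):
    m=cv2.inRange(hsv(S),lo,hi); m[:150]=0;m[245:]=0;m[:,:260]=0;m[:,350:]=0; k,l,st,ce=cv2.connectedComponentsWithStats(m);i=1+st[1:,4].argmax();print(nm,st[i],ce[i],onz(S,*ce[i],0.073))
E
```

```text
hand [ 29 132 255] base [ 28  74 255] [ 15 115 217] shaft [ 15  83 215] [ 25  25 191]
n 1378.0
base rect mm ((526.704345703125, -282.98968505859375), (301.8271179199219, 206.67633056640625), 0.5208472013473511)
high 440 [ 0.4252 -0.3266  0.0763] [ 0.6423 -0.2515  0.1079]
shaft n 192
shaft line [ 0.9785  0.2064  0.5713 -0.2709] 11.914204
[335 181  12  26 168] [340.3036 193.6607]
handle top 159 [ 0.4619 -0.2932  0.0968]
((463.4217834472656, -292.8295593261719), (73.65462493896484, 21.396635055541992), 11.414196014404297)
edge 235 ((524.4824829101562, 106.63451385498047), (7.960493087768555, 253.96987915039062), 1.0279725790023804)
[ 0.0207 -0.9998  0.5252  0.0822] -88.812355
[ 0.5184 -0.0203] [0.5304 0.2336] [0.5249 0.1053 0.1427]
red [222 151   8   7  46] [225.6304 153.8913] [0.5921 0.0532 0.073 ]
green [187 152   7   7  43] [190.1163 155.0233] [0.5899 0.1629 0.073 ]
red [298 198   7   8  39] [301.1795 200.8974] [0.5907 0.0544 0.073 ]
green [314 176   7   7  36] [317.0278 178.9167] [0.5867 0.1653 0.073 ]
```

```bash
cat >> h.py <<'E'
from scipy.spatial.transform import Rotation as Ro
# frames: rod pose -> TCP pose. grip at rod-frame (gx,0,0), tool z in rod frame = (sin a,0,-cos a)
GX=0.008; A=np.radians(20); SGN=1
def rodR(yaw,pitch): return Ro.from_euler('ZY',[yaw,pitch]).as_matrix()   # pitch>0: bend down
def tcp(origin,R,extra=0):
    z=np.array([np.sin(A),0,-np.cos(A)]); y=np.array([0,SGN,0.]); x=np.cross(y,z)
    Rt=R@np.stack([x,y,z],1); p=np.array(origin)+R@np.array([GX,0,0])+Rt[:,2]*env.grasp_offset
    q=Ro.from_matrix(Rt).as_quat(); return p,[q[3],q[0],q[1],q[2]]
TIP=np.array([.182,0,-.045])
YAW_S=np.radians(11.8); YAW_G=np.radians(1.19)
HOME=np.array([0.4630,-0.2930,0.085])
E
python3 - <<'E'
import h; from h import *
np.set_printoptions(precision=3,suppress=True)
print(env.grasp_offset)
for a in(0,10,20,30):
  for s in(1,-1):
    h.A=np.radians(a);h.SGN=s
    p,q=tcp(HOME,rodR(YAW_S,0)); j=env.solve_ik(p,q); 
    p,q=tcp(HOME+[0,0,.2],rodR(YAW_S,0)); j1=env.solve_ik(p,q)
    R=rodR(YAW_G,np.radians(43)); out=[]
    for dx,z in((.097,.059),(.097,.2),(.048,.059)):
        t=np.array([.5235,.052,0])+np.array([dx,dx*.0207,z]); p,q=tcp(t-R@TIP,R); out.append(env.solve_ik(p,q))
    print(a,s,*[None if v is None else np.array(v) for v in (j,j1,*out)])
E
```

```text
0.0187
0 1 [-0.693  0.575  1.649 -0.     0.917 -2.469] [-0.693  0.371  1.383 -0.     1.388 -2.469] [-0.028  0.816  1.018 -0.038  2.057 -1.624] [-0.028  0.741  0.784 -0.047  2.366 -1.64 ] [-0.031  0.722  1.206 -0.039  1.962 -1.624]
0 -1 [-0.693  0.575  1.649 -0.     0.917  0.672] [-0.693  0.371  1.383 -0.     1.388  0.672] [-0.028  0.816  1.018 -0.038  2.057  1.518] [-0.028  0.741  0.784 -0.047  2.366  1.501] [-0.031  0.722  1.206 -0.039  1.962  1.518]
10 1 [-0.77   0.531  1.756  0.209  0.768 -2.691] [-0.77   0.306  1.49   0.152  1.25  -2.588] [-0.031  0.71   1.138 -0.029  1.868 -1.623] [-0.031  0.637  0.892 -0.034  2.187 -1.634] [-0.035  0.62   1.31  -0.031  1.787 -1.624]
10 -1 [-0.77   0.531  1.756  0.209  0.768  0.45 ] [-0.77   0.306  1.49   0.152  1.25   0.553] [-0.031  0.71   1.138 -0.029  1.868  1.519] [-0.031  0.637  0.892 -0.034  2.187  1.508] [-0.035  0.62   1.31  -0.031  1.787  1.518]
20 1 [-0.856  0.508  1.856  0.505  0.666 -3.015] [-0.856  0.256  1.598  0.336  1.135 -2.752] [-0.034  0.606  1.267 -0.022  1.67  -1.624] [-0.034  0.531  1.014 -0.024  1.998 -1.631] [-0.039  0.518  1.423 -0.023  1.601 -1.627]
20 -1 [-0.856  0.508  1.856  0.505  0.666  0.126] [-0.856  0.256  1.598  0.336  1.135  0.39 ] [-0.034  0.606  1.267 -0.022  1.67   1.518] [-0.034  0.531  1.014 -0.024  1.998  1.51 ] [-0.039  0.518  1.423 -0.023  1.601  1.515]
30 1 [-0.945  0.513  1.946  0.866  0.643  2.863] [-0.945  0.224  1.704  0.553  1.055 -2.961] [-0.039  0.504  1.401 -0.014  1.463 -1.628] [-0.039  0.423  1.145 -0.014  1.8   -1.632] [-0.045  0.417  1.545 -0.015  1.406 -1.632]
30 -1 [-0.945  0.513  1.946  0.866  0.643 -0.279] [-0.945  0.224  1.704  0.553  1.055  0.18 ] [-0.039  0.504  1.401 -0.014  1.463  1.514] [-0.039  0.423  1.145 -0.014  1.8    1.509] [-0.045  0.417  1.545 -0.015  1.406  1.51 ]
```

```bash
sed -i 's/A=np.radians(20); SGN=1/A=np.radians(10); SGN=-1/' h.py; python3 - <<'E'
from h import *
np.set_printoptions(precision=4,suppress=True)
env.command_gripper(1.0)
R=rodR(YAW_S,0)
p,q=tcp(HOME+[0,0,.13],R); env.goto(p,q)
c=cam('scene'); cv2.imwrite('pics/pre.png',cv2.resize(c['img'][150:330,120:330],None,fx=3.5,fy=3.3,interpolation=2))
c=cam('top'); cv2.imwrite('pics/pret.png',cv2.resize(c['img'][110:230,280:400],None,fx=5,fy=5,interpolation=2))
s=env.observe(); print(s['time'],s['eef_pos'],p,s['force'])
E
```

```text
1.5583 [ 0.4735 -0.2919  0.1968] [ 0.474  -0.2907  0.1966] [ 0.3489  0.9772 -0.397 ]
```

View pics/pre.png

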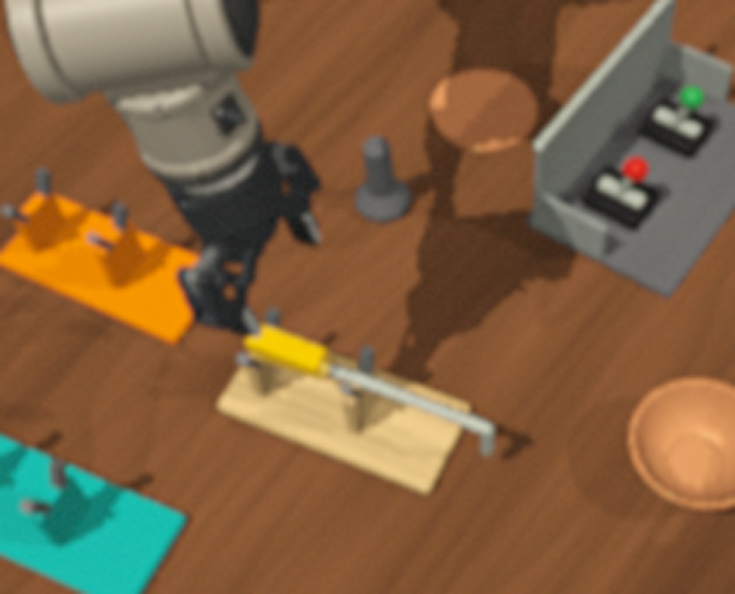

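View pics/pret.png

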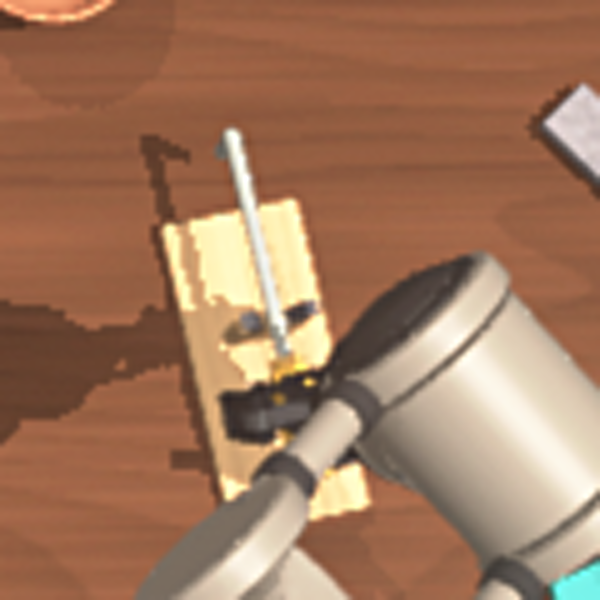

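The open jaws straddle the yellow handle (top crop about (290,390)), between the rear and front prongs. The handle sits in the pale stand, clear of the orange and turquoise ones. I'll descend and grip.

```bash
python3 - <<'E'
from h import *
np.set_printoptions(precision=4,suppress=True)
R=rodR(YAW_S,0)
p,q=tcp(HOME,R); print(env.servo_line(p,0.1,q,until_force=10))
s=env.observe(); print(s['time'],s['eef_pos']-p,s['force'])
env.command_gripper(0.0,100); s=env.observe(); print(s['time'],s['eef_pos']-p,s['force'],s['grip_width'],s['grip_width']*85)
p2,_=tcp(HOME+[0,0,.03],R); env.servo_line(p2,0.06,q); s=env.observe(); print(s['time'],s['eef_pos']-p2,s['force'],s['ft_torque'],s['grip_width'])
c=cam('scene'); cv2.imwrite('pics/lift.png',cv2.resize(c['img'][200:320,140:290],None,fx=5,fy=5,interpolation=2))
E
```

```text
False
3.0083 [ 0.0003 -0.0003  0.0006] [0.0601 0.7363 0.5779]
3.6167 [ 0.0001 -0.0001  0.0003] [-1.7394  0.4723  4.858 ] 0.24655733276172506 20.95737328474663
4.2667 [-0.0001  0.0001  0.0001] [-0.6238 -0.5937 -2.8064] [-0.0361  0.2467  0.0113] 0.24354002547303832
```

View pics/lift.png

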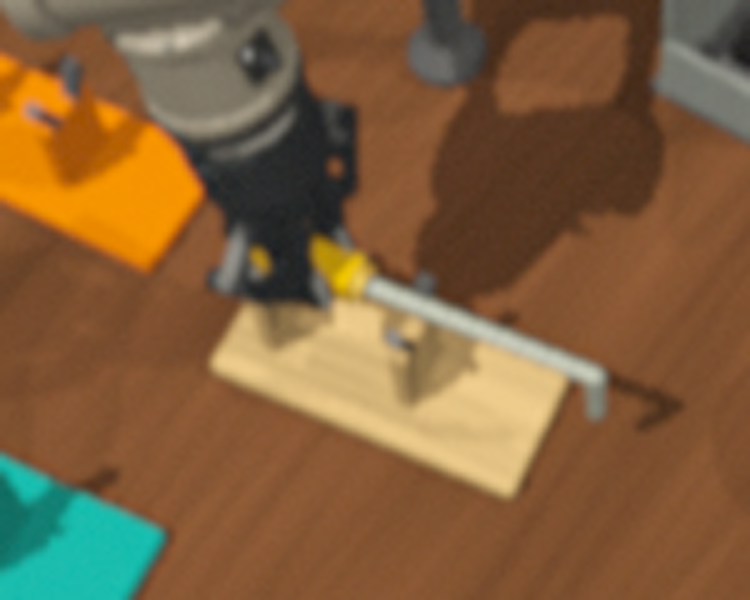

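The rod has left the forks, gripped and still in line (shaft from (365,285) to bend (600,380) in the crop). Next I'll lift it and swing to the pre-hook pose.

```bash
cat >> h.py <<'E'
G0=np.array([.5240,.1066,0]); GX_=np.array([np.cos(YAW_G),np.sin(YAW_G),0]); GY_=np.array([-np.sin(YAW_G),np.cos(YAW_G),0]); UZ=np.array([0,0,1.])
RH=rodR(YAW_G,np.radians(43))
def hook(dx,dy,z,corr=np.zeros(3)):  # tip target in guard frame
    t=G0+dx*GX_+dy*GY_+z*UZ+corr; return tcp(t-RH@TIP,RH)
E
python3 - <<'E'
from h import *
np.set_printoptions(precision=4,suppress=True)
R=rodR(YAW_S,0)
p,q=tcp(HOME+[0,0,.27],R); env.servo_line(p,0.2,q)
p,q=hook(.100,-.0545,.21); env.goto(p,q); env.dwell(.2)
s=env.observe(); print(s['time'],s['eef_pos']-p,s['force'],s['grip_width'],s['joint_positions'])
for n in('top','scene'):
    c=cam(n); np.savez(f'{n}1.npz',img=c['img'],depth=c['depth'],R=c['R'],t=c['t'],K=c['K'])
    t=G0+.1*GX_-.0545*GY_+.21*UZ; print(n,proj(c,t),proj(c,t-RH@TIP+RH@[.182,0,0]))
    x0,y0=(130,60) if n=='top' else (230,80)
    cv2.imwrite(f'pics/h_{n}.png',cv2.resize(c['img'][y0:y0+140,x0:x0+160],None,fx=4,fy=4,interpolation=2))
E
```

```text
7.175 [ 0.     -0.0013  0.0004] [ 0.4954  0.4089 -1.9996] 0.24220343381643542 [-0.0329  0.6458  0.8496 -0.035   2.2202  1.5065]
top [221.5985 133.4786] [220.345  119.8441]
scene [315.1641 179.214 ] [325.9596 176.5552]
```

View pics/h_top.png

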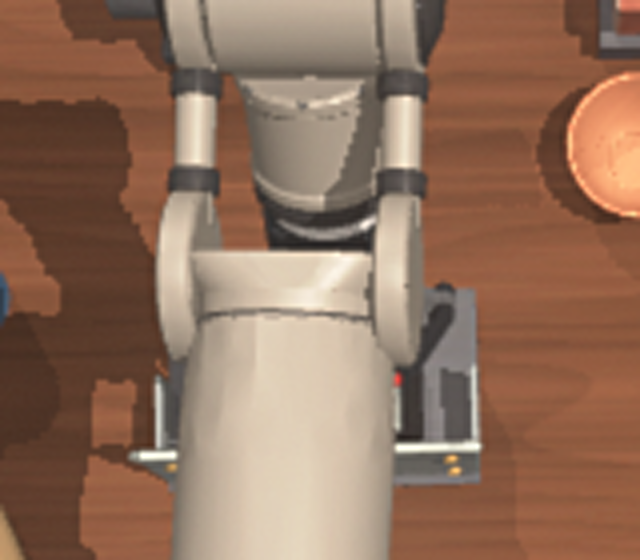

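View pics/h_scene.png

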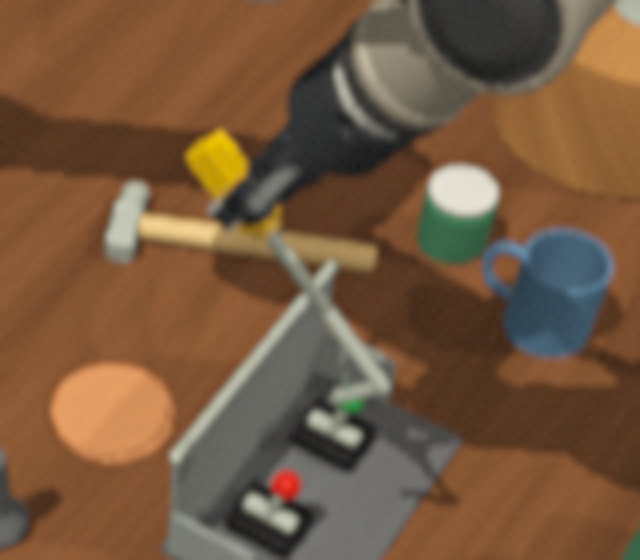

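In the scene crop the tip is at about (335,395), full-frame (313.8,178.8), against a predicted centre of (315.2,179.2). The bend also matches within 1 px. The top view is blocked by the arm. I'll descend behind the red knob in stages.

```bash
python3 - <<'E'
from h import *
np.set_printoptions(precision=4,suppress=True)
p,q=hook(.100,-.0545,.11); print(env.servo_line(p,0.12,q,until_force=5)); env.dwell(.2)
s=env.observe(); print(s['time'],s['eef_pos']-p,s['force'])
c=cam('scene')
t=G0+.1*GX_-.0545*GY_+.11*UZ; print(proj(c,t),proj(c,t-RH@TIP+RH@[.182,0,0]))
cv2.imwrite('pics/d1.png',cv2.resize(c['img'][140:240,250:350],None,fx=6,fy=6,interpolation=2))
c=cam('top'); cv2.imwrite('pics/d1t.png',cv2.resize(c['img'][100:200,150:270],None,fx=5,fy=5,interpolation=2))
E
```

```text
False
8.4583 [ 0.0002 -0.      0.0006] [-0.3682  0.1048 -2.5809]
[311.4602 199.1494] [321.3843 197.3141]
```

View pics/d1.png

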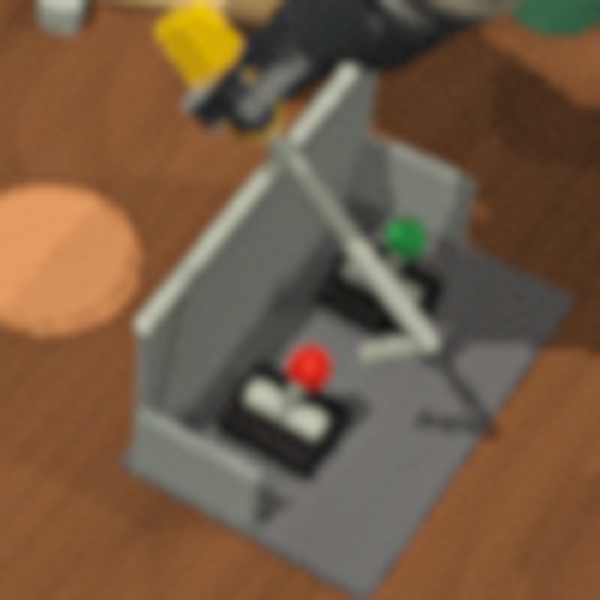

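The tip in the crop at (362,352), full-frame (310.3,198.7), agrees with the prediction, and it hangs behind the red knob at (309,368). I'll lower it and pull.

```bash
python3 - <<'E'
from h import *
np.set_printoptions(precision=4,suppress=True)
p,q=hook(.100,-.0545,.062); print(env.servo_line(p,0.08,q,until_force=5)); env.dwell(.1)
s=env.observe(); print(s['time'],s['eef_pos']-p,s['force'])
c=cam('scene'); cv2.imwrite('pics/e0.png',cv2.resize(c['img'][140:240,250:350],None,fx=5,fy=5,interpolation=2))
for dx in (.08,.07,.06,.052,.046,.042):
    p,q=hook(dx,-.0545,.062); r=env.servo_line(p,0.04,q,until_force=6)
    s=env.observe(); print(dx,r,s['time'],s['eef_pos']-p,s['force'])
    if r: break
c=cam('scene'); cv2.imwrite('pics/e1.png',cv2.resize(c['img'][140:240,250:350],None,fx=6,fy=6,interpolation=2))
m=cv2.inRange(cv2.cvtColor(c['img'],cv2.COLOR_BGR2HSV),(0,150,80),(8,255,255)); m[:150]=0;m[245:]=0;m[:,:260]=0;m[:,350:]=0
k,l,st,ce=cv2.connectedComponentsWithStats(m);i=1+st[1:,4].argmax();print(st[i],ce[i],onz(c,*ce[i],0.073))
E
```

```text
False
9.4083 [0.0003 0.     0.0006] [ 1.2452  0.133  -2.4139]
0.08 False 10.1083 [-0.0001 -0.      0.0002] [ 0.3312 -0.7928 -2.5143]
0.07 False 10.5083 [-0.0004  0.      0.0002] [ 0.2395  0.4471 -2.3012]
0.06 False 10.9083 [-0.0004  0.      0.0002] [ 0.7151 -0.2115 -2.0799]
0.052 True 11.175 [ 0.0009  0.     -0.001 ] [ 1.9982  0.3957 -0.696 ]
[291 194   7   8  39] [293.7692 197.2051] [0.5627 0.0533 0.073 ]
```

View pics/e0.png

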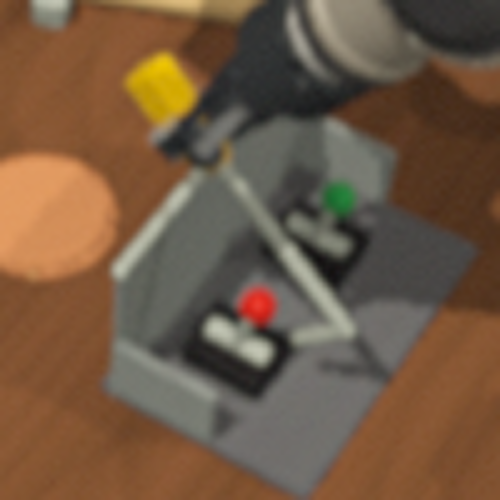

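View pics/e1.png

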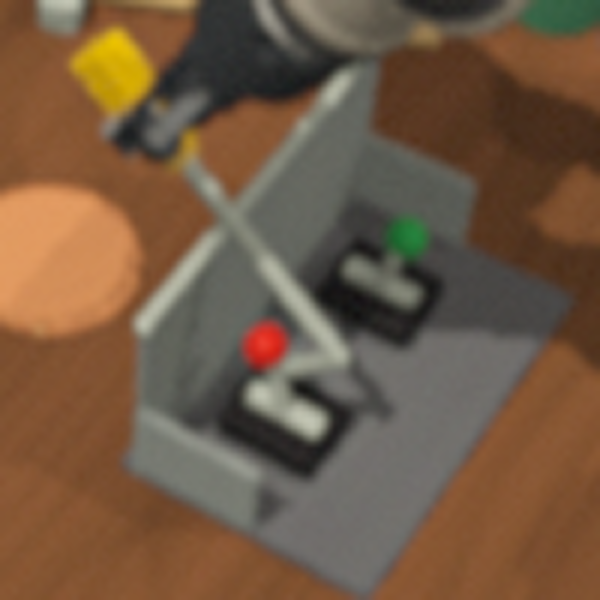

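The red knob has moved from (301.2,200.9) to (293.8,197.2), about 28 mm of the expected 34 mm. The tip sits behind it and the shaft is clear above the plate edge. I'll keep pulling.

```bash
python3 - <<'E'
from h import *
np.set_printoptions(precision=4,suppress=True)
env.dwell(.1); print(env.observe()['force'])
for dx in (.052,.049,.046,.043,.041):
    p,q=hook(dx,-.0545,.062); r=env.servo_line(p,0.04,q,until_force=8)
    s=env.observe(); print(dx,r,s['time'],s['eef_pos']-p,s['force'])
    c=cam('scene')
    m=cv2.inRange(cv2.cvtColor(c['img'],cv2.COLOR_BGR2HSV),(0,150,80),(8,255,255)); m[:150]=0;m[245:]=0;m[:,:260]=0;m[:,350:]=0
    k,l,st,ce=cv2.connectedComponentsWithStats(m);i=1+st[1:,4].argmax();print(st[i],ce[i],onz(c,*ce[i],0.073))
    if r: break
cv2.imwrite('pics/e2.png',cv2.resize(c['img'][140:240,250:350],None,fx=6,fy=6,interpolation=2))
E
```

```text
[1.8187 0.4742 0.5025]
0.052 False 11.575 [ 0.0007 -0.     -0.0006] [ 5.2139 -0.5757 -5.1092]
[291 194   7   8  41] [293.7805 197.2195] [0.5628 0.0533 0.073 ]
0.049 False 11.875 [ 0.0023 -0.     -0.0012] [10.3486  1.9275 -9.3446]
[291 194   7   8  40] [293.825 197.125] [0.5627 0.0537 0.073 ]
0.046 False 12.175 [ 0.0038 -0.     -0.002 ] [ 15.338    0.1254 -14.6551]
[291 194   7   8  41] [293.7805 197.2195] [0.5628 0.0533 0.073 ]
0.043 False 12.475 [ 0.0045 -0.0001 -0.003 ] [ 17.4258   0.6487 -20.3044]
[291 194   7   8  40] [293.725 197.175] [0.5625 0.0533 0.073 ]
0.041 False 12.775 [ 0.0056 -0.0001 -0.0035] [ 21.5994  -0.0389 -23.8764]
[291 194   7   8  40] [293.825 197.125] [0.5627 0.0537 0.073 ]
```

View pics/e2.png

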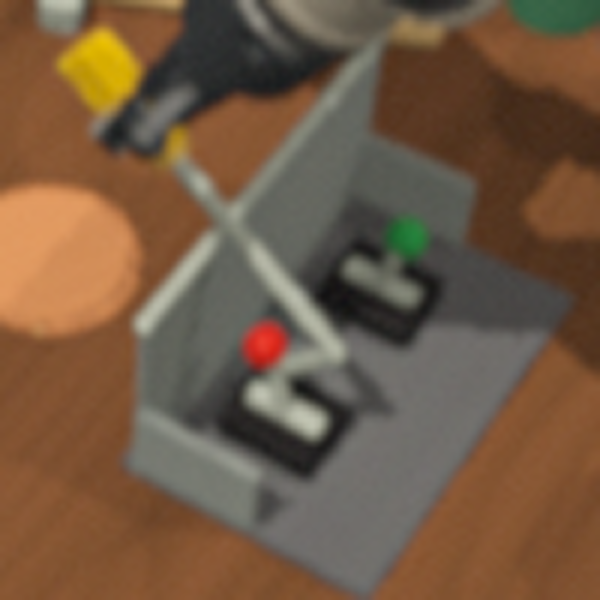

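```bash
python3 - <<'E'
from m import *
np.set_printoptions(precision=4,suppress=True)
# back block edges in the undisturbed top view
g=T['img'].max(2)
for col in (225,226,228,229,230): print(col,g[144:176,col])
print('x at rows, z=.026',[ (r,round(onz(T,228,r,.026)[0],4)) for r in (150,151,152,170,171)])
print('edge rows',g[162:180,215], [(r,round(onz(T,215,r,.145)[0],4)) for r in (170,171,172,173)])
print('floor far edge',g[126:140,215],[(r,round(onz(T,215,r,.006)[0],4)) for r in (131,132,133,134,135)])
# predicted scene pixels for knob vs lever angle, two pivots
for px in (.5765,.5795):
  for a in (0,.35,.6,.7):
    L=np.radians(20)-a*np.radians(40)/.7; k=np.array([px+.05*np.sin(L),.0535,.026+.05*np.cos(L)]); print(px,a,proj(S,k),proj(T,k))
E
```

```text
225 [143 143 142 141 141 143 177 255 255 255 255 253 240 188 102 118 202 207
 212 210 212 208 166 121  63  49 103 250 255 165 102 102]
226 [142 142 141 141 140 144 190 255 255 255 255 254 244 210 130 128 149 202
 249 249 248 251 250 162  64  47 105 253 255 164 102 103]
228 [142 142 141 141 142 142 156 231 255 255 255 253 236 194 196 173 174 206
 237 239 240 252 255 170  66  39 110 255 253 145 100 102]
229 [142 141 141 141 143 144 139 113 186 253 253 241 181 159 167 178 182 193
 203 202 201 214 225 164  70  37 109 255 253 140  98 103]
230 [142 143 143 140 144 147 140  62  79 121 122 113  84  82  84  91  93  96
  95  95  94  98 107  89  60  39 108 255 250 139  98 103]
x at rows, z=.026 [(150, np.float64(0.6134)), (151, np.float64(0.6101)), (152, np.float64(0.6069)), (170, np.float64(0.5487)), (171, np.float64(0.5455))]
edge rows [146 146 143 146 146 146 147 143 107 196 255 222 109 100 105 107 110 123] [(170, np.float64(0.5314)), (171, np.float64(0.5284)), (172, np.float64(0.5255)), (173, np.float64(0.5225))]
floor far edge [149 149 150 155 158 162 163 139 140 141 141 141 142 137] [(131, np.float64(0.6807)), (132, np.float64(0.6774)), (133, np.float64(0.6741)), (134, np.float64(0.6707)), (135, np.float64(0.6674))]
0.5765 0 [301.7971 201.5011] [225.5211 153.4235]
0.5765 0.35 [297.4229 198.5504] [225.4674 158.7077]
0.5765 0.6 [294.2007 197.1028] [225.5187 162.7404]
0.5765 0.7 [292.9461 196.7042] [225.5596 164.3423]
0.5795 0 [302.5817 201.9263] [225.5177 152.4689]
0.5795 0.35 [298.2015 198.9719] [225.464  157.7482]
0.5795 0.6 [294.9731 197.5211] [225.5153 161.7799]
0.5795 0.7 [293.7156 197.1212] [225.5562 163.382 ]
```

Block and floor edges put the pivot at x≈0.580. That predicts the fully-on knob at (293.7,197.1), and it is measured at (293.8,197.2). It also held still under about 20 N, so the lever is at its stop. Next I'll back the hook off, lift it, and check the rod in the grip.

```bash
python3 - <<'E'
from h import *
np.set_printoptions(precision=4,suppress=True)
p,q=hook(.085,-.0545,.062); env.servo_line(p,0.08,q); s=env.observe(); print(s['time'],s['force'])
p,q=hook(.095,-.0545,.21); env.servo_line(p,0.15,q); env.dwell(.2); s=env.observe(); print(s['time'],s['force'],s['eef_pos']-p,s['grip_width'])
c=cam('scene'); np.savez('scene2.npz',img=c['img'],depth=c['depth'],R=c['R'],t=c['t'],K=c['K'])
t=G0+.095*GX_-.0545*GY_+.21*UZ; o=t-RH@TIP
print('pred tip,bend,handle front,tail',[proj(c,o+RH@np.array(v)) for v in ([.182,0,-.05],[.182,0,0],[.035,0,0],[-.035,0,0])])
cv2.imwrite('pics/f.png',cv2.resize(c['img'][90:240,230:380],None,fx=4,fy=4,interpolation=2))
m=cv2.inRange(cv2.cvtColor(c['img'],cv2.COLOR_BGR2HSV),(0,150,80),(8,255,255)); m[:150]=0;m[245:]=0;m[:,:260]=0;m[:,350:]=0
k,l,st,ce=cv2.connectedComponentsWithStats(m);i=1+st[1:,4].argmax();print(st[i],ce[i])
E
```

```text
13.525 [-0.728  -0.3602 -2.7582]
14.8667 [ 0.0821 -0.1916 -3.1029] [-0.0001 -0.     -0.0006] 0.23854440357228174
pred tip,bend,handle front,tail [array([312.5309, 178.7743]), array([324.4065, 175.8079]), array([294.6501, 135.73  ]), array([279.5672, 115.4155])]
[291 194   7   8  41] [293.7805 197.2195]
```

View pics/f.png

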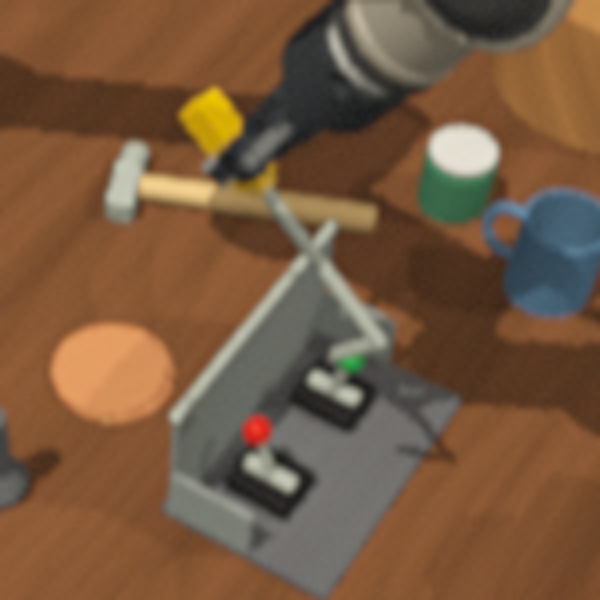

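The red knob stayed at (293.8,197.2). The rod tip is at (313.3,178.8) against a predicted (312.5,178.8), so it has hardly slipped in the grip. I'll return above the stand and check the rod there before lowering.

```bash
python3 - <<'E'
from h import *
np.set_printoptions(precision=4,suppress=True)
R=rodR(YAW_S,0)
p,q=hook(.095,-.0545,.225); env.servo_line(p,0.15,q)
p,q=tcp(HOME+[0,0,.24],R); env.goto(p,q); 
p,q=tcp(HOME+[0,0,.05],R); env.servo_line(p,0.15,q); env.dwell(.3); s=env.observe(); print(s['time'],s['force'],s['eef_pos']-p,s['grip_width'])
o=HOME+[0,0,.05]
for n,b in(('top',(110,230,290,410)),('scene',(200,320,150,300))):
    c=cam(n); np.savez(f'{n}3.npz',img=c['img'],depth=c['depth'],R=c['R'],t=c['t'],K=c['K'])
    print(n,[proj(c,o+R@np.array(v)) for v in ([.182,0,-.05],[.187,0,0],[.035,0,0])])
    cv2.imwrite(f'pics/g_{n}.png',cv2.resize(c['img'][b[0]:b[1],b[2]:b[3]],None,fx=5,fy=5,interpolation=2))
    if n=='top':
        H=cv2.cvtColor(c['img'],cv2.COLOR_BGR2HSV); P=pts(c); Z=P[...,2]
        ms=((Z>0.12)&(Z<0.15)).astype(np.uint8)*255&cv2.inRange(H,(0,0,100),(179,90,255)); ms[:,:300]=0;ms[:,350:]=0;ms[:125]=0;ms[180:]=0
        ys,xs=np.nonzero(ms); xy=np.array([onz(c,x,y,.135)[:2] for x,y in zip(xs,ys)]).astype(np.float32)
        xy=xy[xy[:,0]>.515]; f=cv2.fitLine(xy,cv2.DIST_HUBER,0,1e-4,1e-4).ravel(); a=np.arctan2(f[1],f[0]); print('line',f,np.degrees(a),len(xy),xy.max(0), 'y at .5713:',f[3]+(0.5713-f[2])*np.tan(a))
        Q=P[ms>0]; Q=Q[Q[:,0]>.515]; print('z fit slope',np.polyfit(Q[:,0]-.57,Q[:,2],1))
t=dict(np.load('top0.npz')); H=cv2.cvtColor(t['img'],cv2.COLOR_BGR2HSV); P=pts(t); Z=P[...,2]
ms=((Z>0.075)&(Z<0.1)).astype(np.uint8)*255&cv2.inRange(H,(0,0,100),(179,90,255)); ms[:,:300]=0;ms[:,350:]=0;ms[:125]=0;ms[180:]=0
Q=P[ms>0]; Q=Q[Q[:,0]>.515]; print('ref z slope',np.polyfit(Q[:,0]-.57,Q[:,2],1)); ys,xs=np.nonzero(ms); print('ref max x',max(onz(t,x,y,.085)[0] for x,y in zip(xs,ys)))
E
```

```text
18.2083 [ 0.5017 -0.1364 -2.1298] [ 0.0001 -0.0001  0.0004] 0.2418166499597593
top [array([325.4277, 136.3143]), array([327.3685, 131.0337]), array([339.4814, 180.4148])]
line [ 0.978   0.2086  0.5814 -0.2692] 12.03944 143 [ 0.6431 -0.2504] y at .5713: -0.2713936
z fit slope [0.005 0.139]
scene [array([259.5395, 279.7264]), array([261.2031, 272.7057]), array([211.4104, 252.8977])]
ref z slope [-0.0007  0.0875]
ref max x 0.6421594487379703
```

View pics/g_top.png

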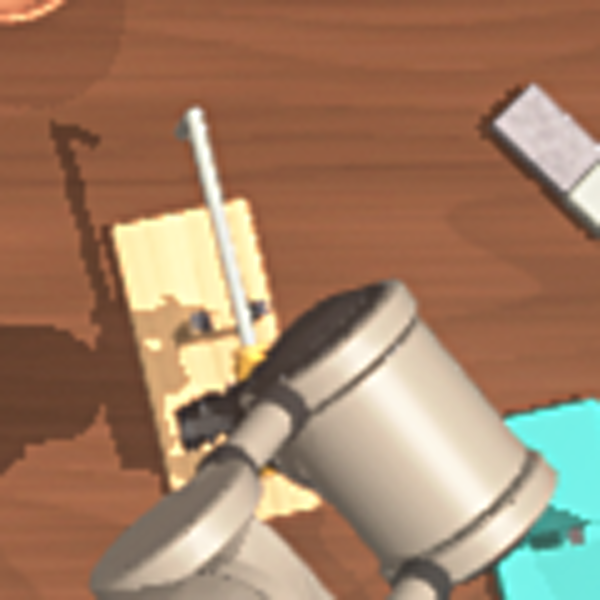

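View pics/g_scene.png

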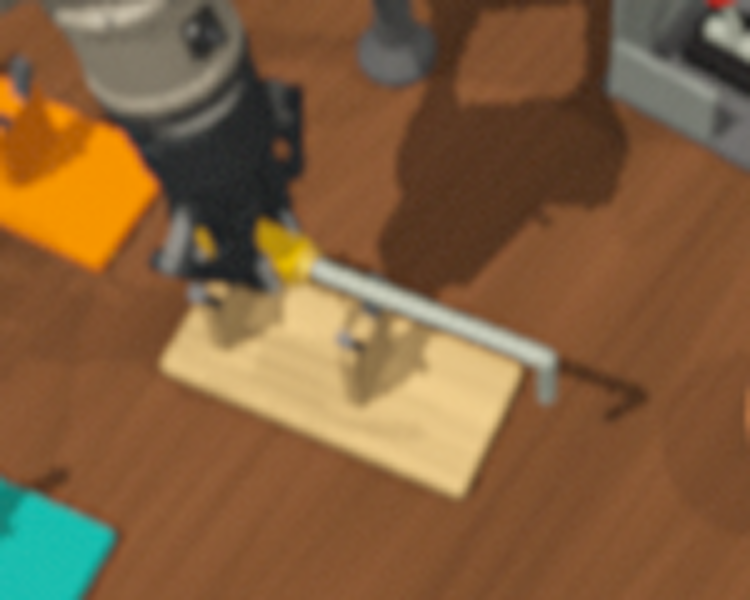

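The shaft line is 12.0° yaw against 11.9° originally. At the same x its y is -0.2714 against -0.271, and the end is about 1 mm forward and level to 0.3°. I'll lower it into the forks.

```bash
python3 - <<'E'
from h import *
np.set_printoptions(precision=4,suppress=True)
R=rodR(YAW_S,0); H2=HOME-R@[.001,0,0]+[0,.0003,0]
p,q=tcp(H2+[0,0,.006],R); print(env.servo_line(p,0.1,q,until_force=8)); s=env.observe(); print(s['time'],s['force'],s['eef_pos']-p)
p,q=tcp(H2+[0,0,-.0015],R); print(env.servo_line(p,0.03,q,until_force=5)); s=env.observe(); print(s['time'],s['force'],s['eef_pos']-p)
c=cam('scene'); cv2.imwrite('pics/pl.png',cv2.resize(c['img'][200:320,150:300],None,fx=5,fy=5,interpolation=2))
E
```

```text
False
18.9 [-0.1615 -0.2488 -1.998 ] [ 0.0002 -0.0002  0.0002]
True
19.1833 [-0.9852  1.1439  7.3307] [ 0.0009 -0.0007  0.0023]
```

View pics/pl.png

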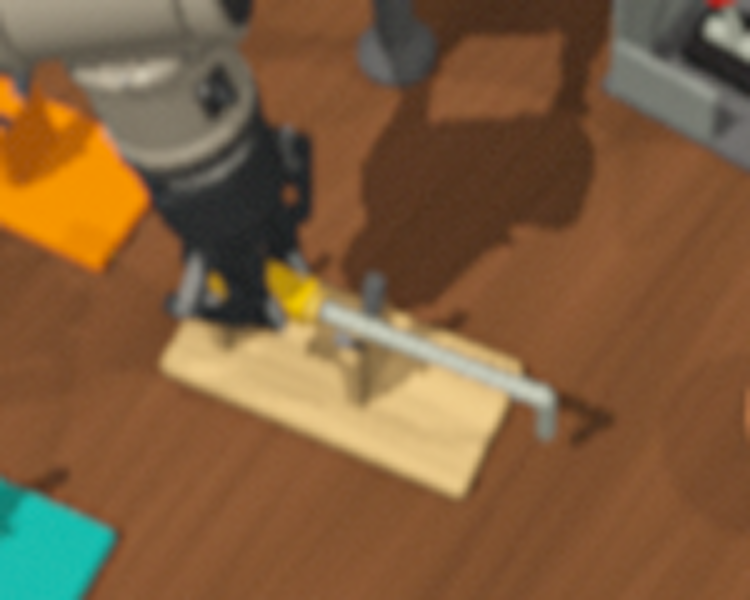

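The rod met the fork floors at the expected height, within 1 mm, and sits between the prongs. I'll release it and retreat along the tool axis.

```bash
python3 - <<'E'
from h import *
np.set_printoptions(precision=4,suppress=True)
env.command_gripper(0.45,20); env.command_gripper(1.0); env.dwell(.2)
s=env.observe(); print(s['time'],s['force'],s['grip_width'])
R=rodR(YAW_S,0); z=R@[np.sin(A),0,-np.cos(A)]
env.servo_line(np.array(s['eef_pos'])-.15*z,0.1)
env.goto_joints([-1.252,.342,1.524,0,1.275,-.146]); env.dwell(.3)
s=env.observe(); print(s['time'],s['force'])
for n in('top','scene'):
    c=cam(n); np.savez(f'{n}4.npz',img=c['img'],depth=c['depth'],R=c['R'],t=c['t'],K=c['K'])
    cv2.imwrite(f'pics/z_{n}.png',cv2.resize(c['img'],None,fx=1.5,fy=1.5,interpolation=2))
    P=pts(c);H=cv2.cvtColor(c['img'],cv2.COLOR_BGR2HSV)
    if n=='top':
        Z=P[...,2]; ms=((Z>0.075)&(Z<0.1)).astype(np.uint8)*255&cv2.inRange(H,(0,0,100),(179,90,255)); ms[:,:300]=0;ms[:,350:]=0;ms[:125]=0;ms[180:]=0
        ys,xs=np.nonzero(ms); xy=np.array([onz(c,x,y,.085)[:2] for x,y in zip(xs,ys)]).astype(np.float32); xy=xy[xy[:,0]>.515]
        f=cv2.fitLine(xy,cv2.DIST_HUBER,0,1e-4,1e-4).ravel(); a=np.arctan2(f[1],f[0]); print(np.degrees(a),f[3]+(0.5713-f[2])*np.tan(a),xy.max(0))
        Q=P[ms>0]; Q=Q[Q[:,0]>.515]; print('z fit',np.polyfit(Q[:,0]-.57,Q[:,2],1))
        y=cv2.inRange(H,(20,120,150),(33,255,255)); y[:,:300]=0;y[:,365:]=0;y[:130]=0;y[225:]=0; k,l,st,ce=cv2.connectedComponentsWithStats(y);i=1+st[1:,4].argmax();print(st[i],ce[i])
    for nm,lo,hi in(('red',(0,150,80),(8,255,255)),('green',(50,100,50),(80,255,255))):
        m=cv2.inRange(H,lo,hi)
        b=(125,190,155,260) if n=='top' else (150,245,260,350)
        w=np.zeros_like(m); w[b[0]:b[1],b[2]:b[3]]=255; m&=w
        k,l,st,ce=cv2.connectedComponentsWithStats(m);i=1+st[1:,4].argmax();print(n,nm,ce[i])
d=cv2.absdiff(np.load('top0.npz')['img'],np.load('top4.npz')['img']).max(2); cv2.imwrite('pics/diff.png',cv2.resize(d,None,fx=1.5,fy=1.5))
a=np.load('top4.npz')['img'][120:225,300:365];b=np.load('scene4.npz')['img'][140:305,170:350]
cv2.imwrite('pics/zc.png',cv2.resize(a,None,fx=5,fy=5,interpolation=2));cv2.imwrite('pics/zs.png',cv2.resize(b,None,fx=4,fy=3.6,interpolation=2))
E
```

```text
20.275 [-0.6409 -0.8349  0.7136] 0.9999790211149326
23.2833 [ 0.5578  0.2041 -0.6484]
11.420834 -0.27104938 [ 0.6422 -0.2513]
z fit [-0.0036  0.0882]
[335 181  12  25 173] [340.6994 193.4162]
top red [226.1277 162.8723]
top green [190.0455 155.0682]
scene red [293.9024 197.0732]
scene green [317.0278 178.9167]
```

View pics/zs.png

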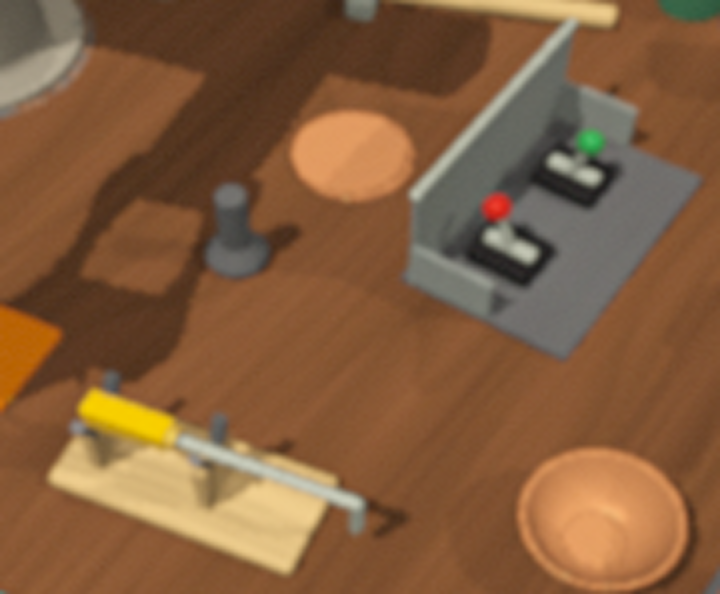

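View pics/diff.png

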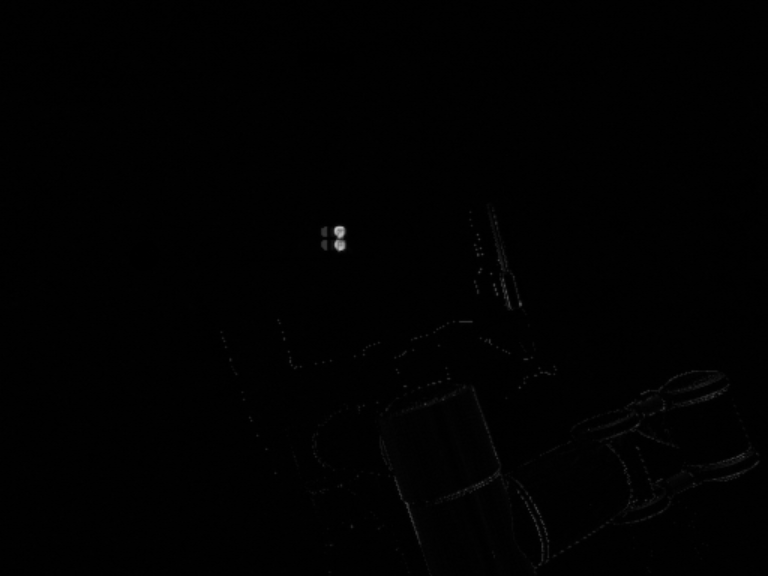

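Only the red knob differs in the before/after image, plus sub-pixel rod edges. One more check on "fully over": where the pivot's white slot plate lies relative to the knob.

```bash
python3 - <<'E'
from h import *
for n in('0','4'):
    im=np.load(f'scene{n}.npz')['img']; a=cv2.resize(im[170:225,285:335],None,fx=10,fy=10,interpolation=cv2.INTER_CUBIC)
    c=dict(np.load('scene4.npz'))
    # pivot projected (0.581,.0535,.026)=cross; block top corners
    for col,px in(((255,0,255),.581),):
        for dx,dy in((0,0),(.031,.025),(.031,-.025),(-.031,.025),(-.031,-.025)):
            v=proj(c,np.array([px,.0535,.026])+dx*GX_+dy*GY_); cv2.drawMarker(a,tuple(int(round(t)) for t in ((v[0]-285+.5)*10,(v[1]-170+.5)*10)),col,0,14,1)
    for ang,col in((0,(255,255,0)),(.12,(0,255,255)),(.6,(255,0,0)),(.7,(0,255,0))):
        L=np.radians(20)-ang*np.radians(40)/.7; v=proj(c,np.array([.581,.0535,.026])+.05*np.sin(L)*GX_+.05*np.cos(L)*UZ)
        cv2.drawMarker(a,tuple(int(round(t)) for t in ((v[0]-285+.5)*10,(v[1]-170+.5)*10)),col,1,10,1)
    cv2.imwrite(f'pics/k{n}.png',a)
a=np.hstack([cv2.imread('pics/k0.png')[150:],cv2.imread('pics/k4.png')[150:]]); cv2.imwrite('pics/kk.png',cv2.resize(a,(800,int(a.shape[0]*800/a.shape[1]))))
E
```

```text
(no output)
```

View pics/kk.png

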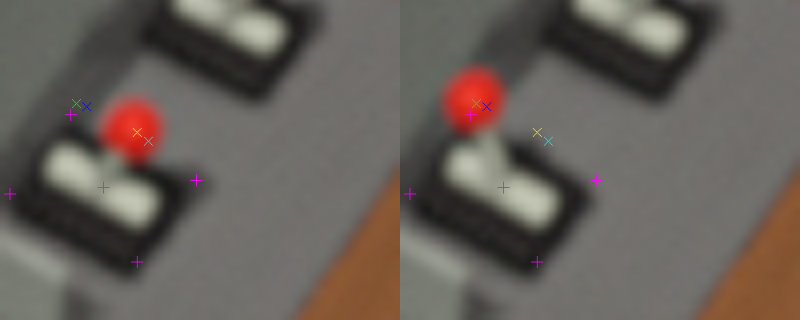

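The pivot marker falls on the slot centre at (503,187). The red ball's centre at (474,100) falls on the 0.70 rad mark at (476,103), and the lever started near 0.1 rather than 0. The robot is clear, so I'll hand in.

```bash
python3 - <<'E'
from plant import env
print(env.hand_in()); print(env.observe()['time'])
E
```

```text
the job is handed in; nothing more can be done
None
the job is handed in; nothing more can be done
```

The red lever is pulled over to the plate, and the rod is back in the pale stand's forks with its bent end hanging down. I handed the job in just after 23 s on the robot's clock, with the gripper open and clear of everything.

**Lever:** it stopped against about 20 N of pull without moving further. The red knob sits within 0.5 px of where 0.70 rad predicts, in both cameras.

**Rod:** it lies at 11.4° yaw against 11.9° before. Its shaft line and end are within about 1 mm of where they started.

**Bystanders:** the green knob has not moved, and the before/after top view differs only at the red knob and by sub-pixel rod edges.

**What disagreed:** the knob moved only about 28 mm instead of the expected 34 mm. I put this down to the lever starting near 0.1 rad rather than 0, because the pivot measured from the block, floor and plate edges matches the fully-on position. An early 6 N force stop during the pull turned out to be the lever reaching that end.

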